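# Uncap the port of a curing box and hold its lid open

### The arm

A 7-joint arm with a two-finger parallel gripper is mounted at the origin on a cart in front of the work surface, level with it; the furniture and walls round the work are solid. World frame = base frame: x ahead of the robot, y to its left, z up, the work surface at z = 0. Lengths are in m, angles in rad, forces in N, time in s.
With the tool pointing down it reaches from about 0.425 to 0.925 m from the base axis. Payload 6.8 kg.
Tool frame: the origin (TCP) lies midway between the tips of the shut fingers; the grasp point (between the pads) lies 19 mm behind it; z points along the fingers, x is the direction in which the jaws open and shut, and the axes are right-handed (so a half turn about z gives the same grasp; the last joint's range is limited). The gripper opens to 85 mm and grips with 20 to 120 N. Pads are 22 mm wide; open, the fingers measure 114 mm over their backs; the gripper's body (76 mm by 85 mm) begins 54 mm behind the grasp point. The pads swing forward as they close: fully open they stand 13 mm farther back than shut.
Start: joints at [1.004, 0.477, 0.022, 1.555, -0.011, 1.109, -0.083], TCP at [0.299, -0.605, 0.231] pointing down, gripper open.
Joint ranges: [-2.96, 2.96], [-0.34, 2.1], [-1.41, 1.46], [0.24, 2.44], [-1.37, 4.51], [0.17, 1.92], [-2.96, 2.96]. Speed limits (rad/s): [2.39, 2.39, 3.14, 3.14, 3.14, 3.14, 3.14].

### API

Orientations are given as a rotation vector (axis times angle).
In Python, from station import bot, hand, viewer, finish_job, monitor gives the robot as it stands. The module is installed in compiled form; this text tells all that it offers. Calls block until the motion is done:
- bot.goto(position, orientation): joint-space move of the TCP to a pose.
- bot.move_l(position, attitude=None, v=0.15, contact_N=None): straight line of the TCP; attitude=None keeps the orientation; v is the mean speed in m/s. With contact_N (N) it stops when the force on the tool has changed by that much, and returns True; else False.
- bot.movej(angles): joint-space move.
- hand.gripper_to(opening, strength=None): finger opening in m; strength is the grip in N (None keeps the last); returns when the fingers have stopped.
- bot.wait(seconds).
- bot.inverse_kinematics(position, orientation): joint angles nearest the present ones, or None.
- viewer.grab_frame(name): name is "scene" or "top" or "wrist"; returns a dict with "frame" (400x640x3 uint8, red, green, blue), "mtx" (3x3 intrinsics, pixels), "k1" (the pictures are not rectified: a ray, as slopes to the right and down, at radius r is drawn at 1 + k1 r^2 times it, then the intrinsics apply), "T" (4x4, takes a point from camera to world coordinates). Camera axes: x right, y up, looking along -z (the intrinsics and any distortion apply to the point x, -y, -z); pixel columns grow to the right and rows downward; lengths in m; the calibration is good to about 2 mm. A picture is of the moment at which its call begins. There is no depth.
A pose or a line that the arm cannot do raises bot.IKError and nothing moves.
- finish_job(): hands the job in, once; it reports no verdict.
Readings, each from a call of its own:
- monitor.read_clock(): time.
- monitor.read_joints(): joint angles.
- monitor.read_joint_vel(): joint speeds.
- monitor.read_effort(): joint torques, N m.
- monitor.read_tool_pos(): TCP position.
- monitor.read_tool_rot(): TCP orientation.
- monitor.read_wrist_force(): force on the tool from outside, world axes, zero at the start.
- monitor.read_moment(): the same for the moment, N m.
- monitor.read_gripper_width(): finger opening in m.
Only numpy, scipy, OpenCV 4.12 (cv2) and the standard library are available. Lean on these libraries where they do the work, as an engineer would, in place of code of your own. Each camera call takes 0.05 s, during which the arm holds its last target.

### The job

The window in the lid of the small curing box is to be inspected. Lift the loose knobbed cap off the round port on the closed lid and lay it flat, knob up, inside the shallow white dish; then swing the lid open by its bar to 60 degrees and finish while still holding it there with the gripper, since it falls shut when let go. Leave the thumb nut, the brass coupling and the small metal block where they are.

Things in the scene. Friction and masses are not known exactly. Their poses are not given: they have to be found in the camera images.
- cure_box: small grey curing box, fixed to the bench, 110 mm (its x) by 100 mm (its y) and 55 mm high on four feet; a bare aluminium lid lies on it, its top 63 mm above the bench when shut, overlapping the walls by 2 mm. Origin: centre of its underside, on the bench; z up. The hinge runs along its x axis at the +y side; the lid's bar is on the -y side. In the middle of the lid (x = 0, y = 0) stands a black port barrel, 32 mm across and 9 mm high, that the cap covers.
- lid (a joint): angle of the box's lid about its hinge, rad: 0 shut, growing as the bar side rises, stop at 1.40 (60 degrees = 1.047). The lid weighs about 0.3 kg (some 1.5 N at the bar) and falls shut by its weight from every angle; nothing props it.
- lid_bar (a point): middle of the lid's bar: a round steel bar 10 mm thick, parallel to the box's x axis, 90 mm long between two arms of the same 10 mm rod that carry it 40 mm out from the wall of the box, so that there is 33 mm of open gap between bar and lid edge and nothing below. 59 mm above the bench when shut, at (0, -90) mm in the box's x, y; it moves with the lid on a circle of radius 140 mm about the hinge. It can turn between the fingers.
- lid_hinge (a point): middle of the lid's hinge line (fixed), at (0, +50) mm in the box's x, y, 55 mm above the bench; the line runs along the box's x axis.
- port_cap: black loose cap with a grip knob, 32 mm high in all, 25 to 50 g: a round skirt 44 mm across and 15 mm high, open below (inside 38 mm across, 11 mm deep), with a knob 24 mm across and 17 mm high on top. Origin: centre of its lower rim; z up through the knob. At the start it sits over the port barrel with its rim on the lid, 3 mm loose all round; nothing fastens it.
- cap_knob (a point): point on the cap's axis 24 mm above its lower rim, at half the height of the knob: the place to grip.
- dish: shallow white dish, loose, 92 mm across and 14 mm high, floor 2 mm thick, inside 84 mm across. Origin: centre of its underside.
- thumb_nut: pale thumb nut, 26 mm across and 17 mm high, loose bystander near the dish. Origin: centre of its underside.
- brass_coupling: brass coupling, 22 mm across and 25 mm high, loose bystander between dish and box. Origin: centre of its underside.
- fixture_block_b: small pale metal block, 25 x 40 x 21 mm, loose bystander behind the hinge side of the box. Origin: centre of its underside.

How it is judged:
By the outcome, as a careful person would: the job done as asked, in the order asked, and still so for the second after the job is handed in, while the arm keeps its last pose, push and grip.
It also fails if it takes over 58 s, if anything falls off the work surface, if the arm or the gripper's body presses on something with over 40 N, if the wrist force passes 120 N, or if a joint passes its speed limit or range.

## Working session

There is one attempt and no reset: what is moved stays moved. The work goes in short steps, each a Python script; the robot and the scene stay as the last script left them, time stands still between calls to the robot, and variables do not carry over. Pictures are saved under pics/ and viewed, and the job is handed in when it is done.

```bash
mkdir -p pics; cat > h.py <<'E'
import numpy as np, cv2
from station import bot, hand, viewer, finish_job, monitor
def grab(n,f):
    d=viewer.grab_frame(n); cv2.imwrite('pics/'+f+'.png',d['frame'][:,:,::-1])
    np.savez('pics/'+f+'.npz',mtx=d['mtx'],k1=d['k1'],T=d['T']); return d
def ray(f,u,v):
    d=np.load('pics/'+f+'.npz'); K=d['mtx']
    p=cv2.undistortPoints(np.array([[[u,v]]],float),K,np.array([float(d['k1']),0,0,0]))[0,0]
    T=d['T']; return T[:3,3],T[:3,:3]@np.array([p[0],-p[1],-1])
def atz(f,u,v,z):
    o,r=ray(f,u,v); return (o+r*(z-o[2])/r[2])
def proj(f,P):
    d=np.load('pics/'+f+'.npz'); T=d['T']; c=(np.atleast_2d(P)-T[:3,3])@T[:3,:3]
    x=np.c_[c[:,0],-c[:,1],-c[:,2]]
    return cv2.projectPoints(x,np.zeros(3),np.zeros(3),d['mtx'],np.array([float(d['k1']),0,0,0]))[0][:,0]
def crop(f,x0,y0,x1,y1,s):
    im=cv2.imread('pics/'+f+'.png')[y0:y1,x0:x1]
    cv2.imwrite('pics/'+f+'_c%d_%d.png'%(x0,y0),cv2.resize(im,None,fx=s,fy=s,interpolation=cv2.INTER_CUBIC))
E
python3 - <<'E'
from h import *
for n in("scene","top","wrist"):
    d=grab(n,n+'0'); print(n,d['mtx'].tolist(),d['k1'],d['T'].round(3).tolist())
print(monitor.read_clock(),monitor.read_tool_rot())
E
```

```text
scene [[386.098033456132, 0.0, 318.5602871410067], [0.0, 386.098033456132, 198.83395233640894], [0.0, 0.0, 1.0]] 0.0016238996351172156 [[-0.72, 0.494, -0.487, 0.055], [-0.694, -0.517, 0.501, 0.384], [-0.005, 0.699, 0.715, 0.696], [0.0, 0.0, 0.0, 1.0]]
top [[439.77270457840297, 0.0, 319.85084901802907], [0.0, 439.77270457840297, 202.43014989928952], [0.0, 0.0, 1.0]] -0.06815623714249934 [[0.013, 0.977, -0.212, 0.285], [-1.0, 0.012, -0.008, -0.038], [-0.005, 0.212, 0.977, 0.963], [0.0, 0.0, 0.0, 1.0]]
wrist [[326.1862097238759, 0.0, 317.9176652544333], [0.0, 326.1862097238759, 204.96760071263728], [0.0, 0.0, 1.0]] -0.021848250514753167 [[0.443, 0.861, 0.25, 0.36], [-0.896, 0.426, 0.122, -0.574], [-0.002, -0.278, 0.96, 0.373], [0.0, 0.0, 0.0, 1.0]]
0.15 [-2.66785674e+00  1.65764868e+00  1.96397623e-03]
```

View pics/scene0.png

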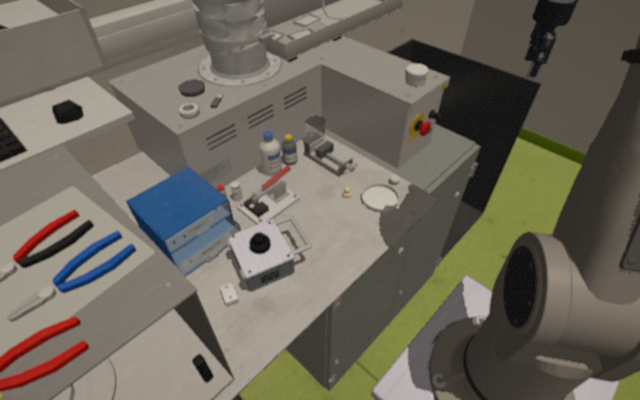

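View pics/top0.png

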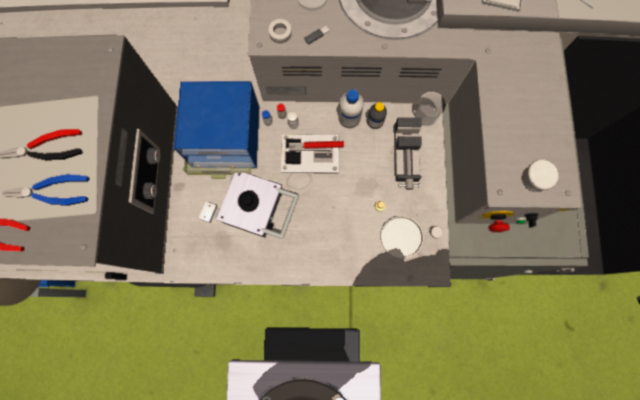

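View pics/wrist0.png

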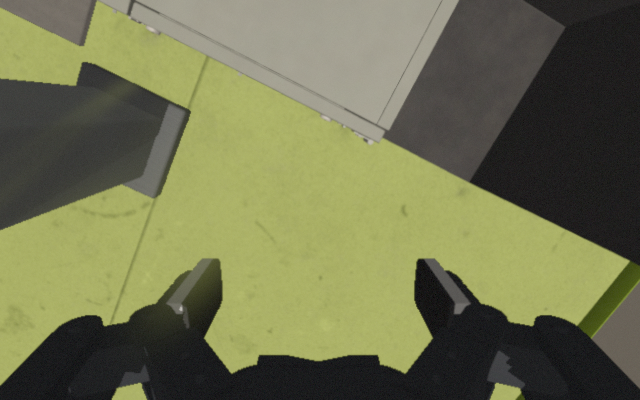

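The top view shows the box with its cap at about (249,200), the bar on its right at about (288,215), the dish at (401,237), the nut at (436,232), the brass coupling at (380,206) and the block at (208,212). I'll enlarge it next.

```bash
python3 - <<'E'
from h import *
crop('top0',190,160,320,250,6)
crop('top0',350,180,460,270,7)
crop('scene0',210,170,330,310,4)
E
```

```text
(no output)
```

View pics/top0_c190_160.png

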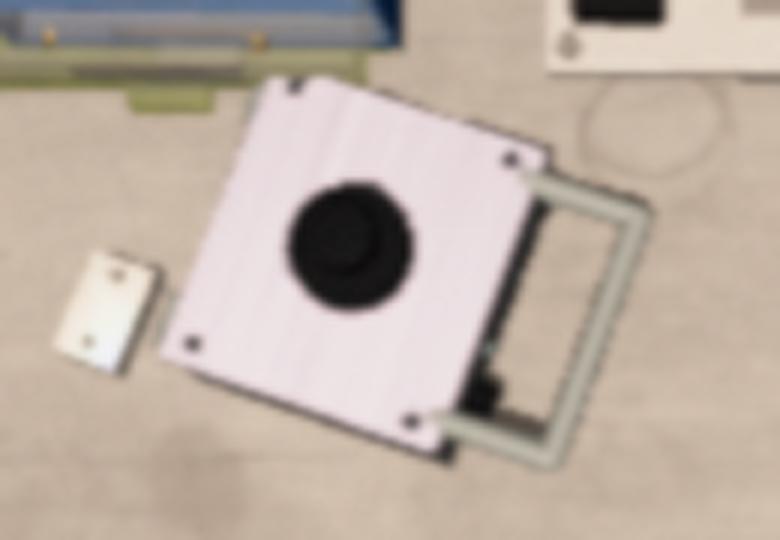

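View pics/top0_c350_180.png

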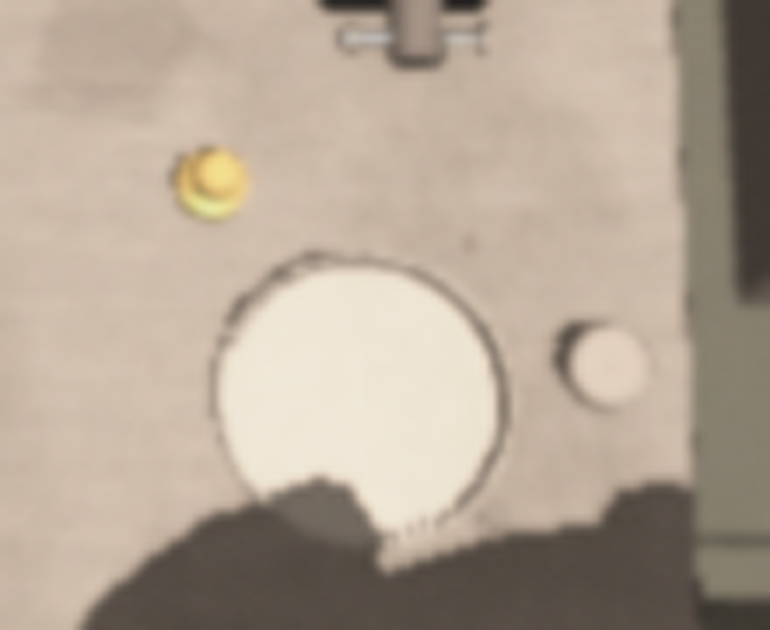

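View pics/scene0_c210_170.png

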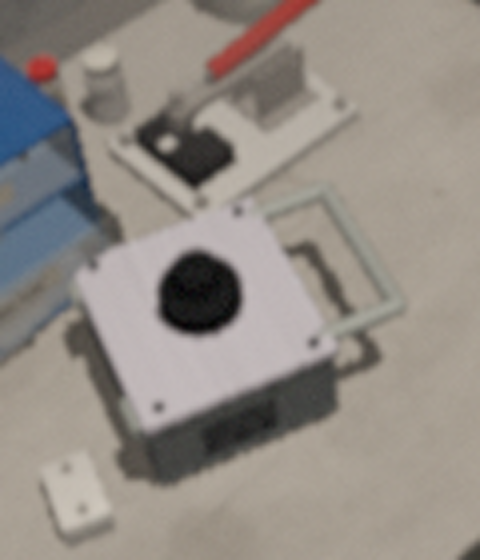

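```bash
python3 - <<'E'
from h import *
c=lambda x,y,x0,y0,s:((x+.5)/s-.5+x0,(y+.5)/s-.5+y0)
T=lambda x,y,z:atz('top0',*c(x,y,190,160,6),z)
S=lambda x,y,z:atz('scene0',*c(x,y,210,170,4),z)
L=np.array([T(265,78,.063),T(547,150,.063),T(445,448,.063),T(163,355,.063)]);print('lid top',L.round(4),L.mean(0))
print([np.linalg.norm(L[i]-L[(i+1)%4]).round(4) for i in range(4)])
L2=np.array([S(80,272,.063),S(237,200,.063),S(335,345,.063),S(148,432,.063)]);print('lid scene',L2.round(4),L2.mean(0))
print('bar',T(637,215,.059),T(553,455,.059), S(325,193,.059),S(395,303,.059))
print('knobtop',T(346,240,.095),'skirt',T(350,247,.078),'scene skirt',S(200,296,.078))
D=lambda x,y,z:atz('top0',*c(x,y,350,180,7),z)
print('dish',D(359,400,.014),D(218,400,.014),D(503,400,.014)); print('nut',D(609,366,.017),'brass',D(217,180,.02))
E
```

```text
lid top [[0.5424 0.1538 0.063 ]
 [0.5171 0.0525 0.063 ]
 [0.4109 0.0843 0.063 ]
 [0.442  0.184  0.063 ]] [0.47808824 0.11867354 0.063     ]
[np.float64(0.1044), np.float64(0.1109), np.float64(0.1045), np.float64(0.1048)]
lid scene [[0.5422 0.1502 0.063 ]
 [0.5207 0.0605 0.063 ]
 [0.4119 0.0901 0.063 ]
 [0.4396 0.187  0.063 ]] [0.47859474 0.12196061 0.063     ]
bar [0.49488914 0.02044205 0.059     ] [0.40948662 0.04736378 0.059     ] [0.49244798 0.02160693 0.059     ] [0.41099269 0.04859799 0.059     ]
knobtop [0.47667804 0.11631965 0.095     ] skirt [0.47798724 0.11783864 0.078     ] scene skirt [0.47444279 0.1233     0.078     ]
dish [ 0.41599131 -0.20740569  0.014     ] [ 0.41551324 -0.16351013  0.014     ] [ 0.41645821 -0.25237088  0.014     ]
nut [ 0.42702292 -0.28522928  0.017     ] brass [ 0.48402956 -0.16345511  0.02      ]
```

```bash
cat >> h.py <<'E'
from scipy.spatial.transform import Rotation as Ro
def att(yaw_x, tilt=0.0):
    """x axis of tool at world angle yaw_x; tilt about tool y-axis"""
    x=np.array([np.cos(yaw_x),np.sin(yaw_x),0]); z=np.array([0,0,-1.]); y=np.cross(z,x)
    return (Ro.from_rotvec(y*tilt)*Ro.from_matrix(np.c_[x,y,z])).as_rotvec()
YB=-0.30   # box yaw
E
python3 - <<'E'
from h import *
c=np.array([.478,.119,0])
print(atz('top0',450,220,.0),atz('top0',450,220,.2))
for yx in(YB-np.pi/2,YB+np.pi/2):
  for p in([.478,.119,.26],[.478,.119,.082],[.416,-.207,.02],[.416,-.207,.15],[.452,.034,.04]): print(yx,p,np.round(bot.inverse_kinematics(p,att(yx)),2))
yx=YB-np.pi/2
# lid circle IK, tilt options
yb=np.array([-np.sin(YB),np.cos(YB),0]);h=c+.05*yb+[0,0,.055]
for th in (0,30,60):
  t=np.radians(th); b=h+yb*(-.14*np.cos(t)+-0*1)+np.array([0,0,.14*np.sin(t)+.004])
  for ti in(-45,-30,-15,0,15,30,45):
    a=att(yx,np.radians(ti)); zt=Ro.from_rotvec(a).as_matrix()[:,2]
    q=bot.inverse_kinematics(b+zt*.019,a); print(th,ti,zt.round(2),None if q is None else np.round(q,2))
E
```

```text
[ 0.45658419 -0.32099158  0.        ] [ 0.4208844 -0.2621806  0.2      ]
-1.8707963267948966 [0.478, 0.119, 0.26] [ 0.16  0.2  -0.6   1.91  0.13  1.07 -2.36]
-1.8707963267948966 [0.478, 0.119, 0.082] [-0.07  0.41 -0.36  2.09  0.23  0.67 -2.46]
-1.8707963267948966 [0.416, -0.207, 0.02] [ 0.32  0.47  0.01  2.2  -0.01  0.47 -1.53]
-1.8707963267948966 [0.416, -0.207, 0.15] [ 0.35  0.24 -0.03  2.12  0.01  0.78 -1.55]
-1.8707963267948966 [0.452, 0.034, 0.04] [-0.01  0.43 -0.24  2.2   0.2   0.52 -2.27]
1.2707963267948965 [0.478, 0.119, 0.26] [ 0.41  0.26 -0.9   1.9   0.23  1.09  0.69]
1.2707963267948965 [0.478, 0.119, 0.082] [ 0.29  0.52 -0.81  2.07  0.54  0.78  0.41]
1.2707963267948965 [0.416, -0.207, 0.02] [ 0.71  0.52 -0.47  2.17  0.44  0.54  1.19]
1.2707963267948965 [0.416, -0.207, 0.15] [ 0.84  0.29 -0.59  2.09  0.22  0.82  1.38]
1.2707963267948965 [0.452, 0.034, 0.04] [ 0.31  0.5  -0.63  2.18  0.51  0.61  0.58]
0 -45 [ 0.21  0.68 -0.71] [ 0.64  0.63 -0.43  2.27 -1.15  0.6  -0.51]
0 -30 [ 0.15  0.48 -0.87] [ 0.46  0.51 -0.39  2.28 -0.87  0.44 -0.94]
0 -15 [ 0.08  0.25 -0.97] [ 0.19  0.
[... 574 characters left out ...]
.29]
30 15 [-0.08 -0.25 -0.97] [-0.03  0.4  -0.43  2.07  0.44  0.94 -2.62]
30 30 [-0.15 -0.48 -0.87] [-0.03  0.54 -0.58  1.98  0.64  1.24 -2.86]
30 45 [-0.21 -0.68 -0.71] [-1.17  0.8   0.85  1.97  0.04  1.11 -2.24]
60 -45 [ 0.21  0.68 -0.71] [ 0.41  0.34 -0.34  2.25 -1.12  0.74 -0.85]
60 -30 [ 0.15  0.48 -0.87] [ 0.26  0.26 -0.34  2.2  -0.73  0.63 -1.34]
60 -15 [ 0.08  0.25 -0.97] [ 0.13  0.24 -0.36  2.13 -0.23  0.67 -1.91]
60 0 [ 0.  0. -1.] [ 0.09  0.29 -0.5   2.05  0.18  0.85 -2.38]
60 15 [-0.08 -0.25 -0.97] [ 0.02  0.39 -0.59  1.96  0.44  1.1  -2.67]
60 30 [-0.15 -0.48 -0.87] [ 0.03  0.56 -0.76  1.86  0.63  1.42 -2.9 ]
60 45 [-0.21 -0.68 -0.71] [-1.21  0.75  0.85  1.86  0.06  1.27 -2.26]
```

```bash
python3 - <<'E'
from h import *
bot.move_l([.26,-.42,.32],v=.3)
a=att(YB-np.pi/2)
bot.goto([.45,.075,.30],a)
hand.gripper_to(.042,30)
grab('wrist','w1'); print(monitor.read_clock(),monitor.read_tool_pos(),monitor.read_gripper_width())
crop('w1',150,0,550,300,2)
E
```

```text
3.4667 [0.45001464 0.07498513 0.30003891] 0.04198466835352648
```

View pics/w1_c150_0.png

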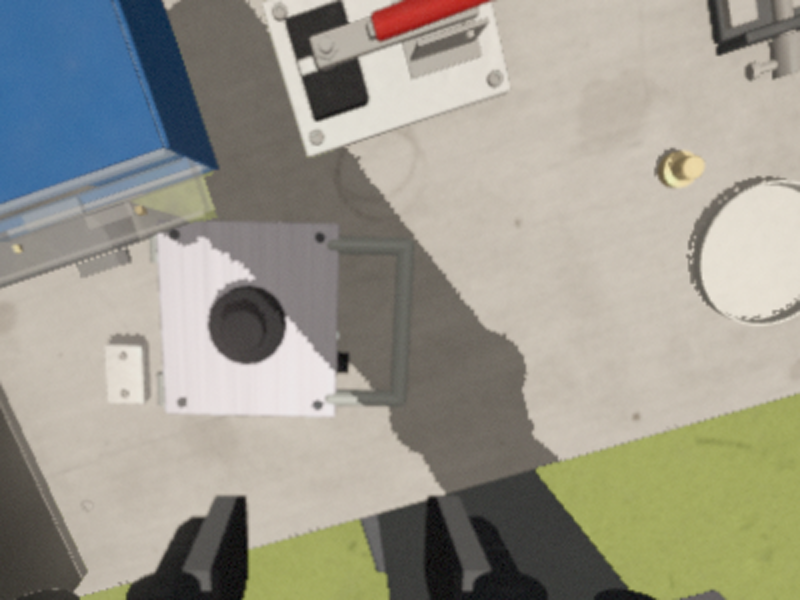

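The wrist view shows the lid corners at crop pixels (157,222), (337,224), (335,416) and (167,412). The skirt is centred near (247,324), the knob top near (242,326), and the bar runs from (405,243) to (398,400). The dish is at about (765,251).

```bash
python3 - <<'E'
from h import *
T=lambda x,y,z:atz('w1',(x+.5)/2-.5+150,(y+.5)/2-.5,z)
L=np.array([T(157,222,.063),T(337,224,.063),T(335,416,.063),T(167,412,.063)]);print(L.round(4),L.mean(0))
print('bar',T(405,243,.059),T(398,400,.059)); print('skirt',T(247,324,.078),'knob',T(242,326,.095))
print('brass',T(685,165,.025),'dish',T(768,251,.014))
c=np.array([.4778,.1185,0])
crop('w1',220,90,400,230,4)
yw=np.radians(-17.3);R=Ro.from_euler('z',yw).as_matrix()
pts=np.array([[-.057,-.052,.063],[.057,-.052,.063],[.057,.052,.063],[-.057,.052,.063],[-.045,-.09,.059],[.045,-.09,.059],[0,0,.095]])@R.T+c
for f,o in(('w1',(150,0,2)),('top0',(190,160,6)),('scene0',(210,170,4))): print(f,((proj(f,pts)-o[:2]+.5)*o[2]-.5).round(0).tolist())
E
```

```text
[[0.5455 0.1502 0.063 ]
 [0.5145 0.054  0.063 ]
 [0.4075 0.0883 0.063 ]
 [0.4401 0.1851 0.063 ]] [0.47692096 0.11939837 0.063     ]
bar [0.49308792 0.01999581 0.059     ] [0.40477168 0.04895576 0.059     ]
skirt [0.47785104 0.11821664 0.078     ] knob [0.47939885 0.11814233 0.095     ]
brass [ 0.48579269 -0.15805278  0.025     ] dish [ 0.41722489 -0.20734667  0.014     ]
w1 [[339.0, 414.0], [339.0, 219.0], [154.0, 219.0], [168.0, 414.0], [401.0, 394.0], [406.0, 241.0], [242.0, 329.0]]
top0 [[440.0, 456.0], [549.0, 151.0], [273.0, 64.0], [159.0, 364.0], [557.0, 459.0], [640.0, 218.0], [340.0, 237.0]]
scene0 [[347.0, 344.0], [254.0, 195.0], [72.0, 267.0], [152.0, 430.0], [403.0, 303.0], [326.0, 189.0], [199.0, 266.0]]
```

View pics/w1_c220_90.png

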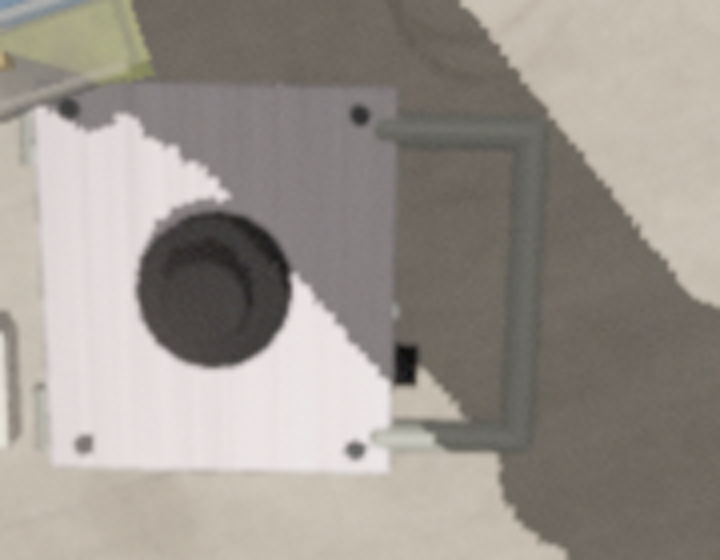

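```bash
sed -i 's/^YB=.*/YB=np.radians(-17.7)/' h.py; python3 - <<'E'
from h import *
a=att(YB-np.pi/2)
bot.goto([.478,.1182,.13],a)
print(bot.move_l([.478,.1182,.082],v=.06,contact_N=5),monitor.read_tool_pos(),monitor.read_wrist_force())
hand.gripper_to(.0,30); print(monitor.read_gripper_width(),monitor.read_wrist_force())
bot.move_l([.478,.1182,.10],v=.05); w=grab('wrist','w2'); print(monitor.read_gripper_width(),monitor.read_wrist_force(),monitor.read_clock())
bot.move_l([.478,.1182,.18],v=.15); grab('scene','s2');grab('wrist','w3'); crop('s2',150,120,350,320,3);print(monitor.read_gripper_width(),monitor.read_wrist_force())
E
```

```text
False [0.4782243  0.11840257 0.08220608] [0.63043197 0.53741828 0.77606468]
0.022321742269232482 [-0.42177997  0.16840185  4.42407109]
0.022338064335250943 [ 0.04948047  1.08581347 -0.07071392] 6.025
0.022501020535497667 [-0.27963897  0.1897297  -0.11408383]
```

View pics/s2_c150_120.png

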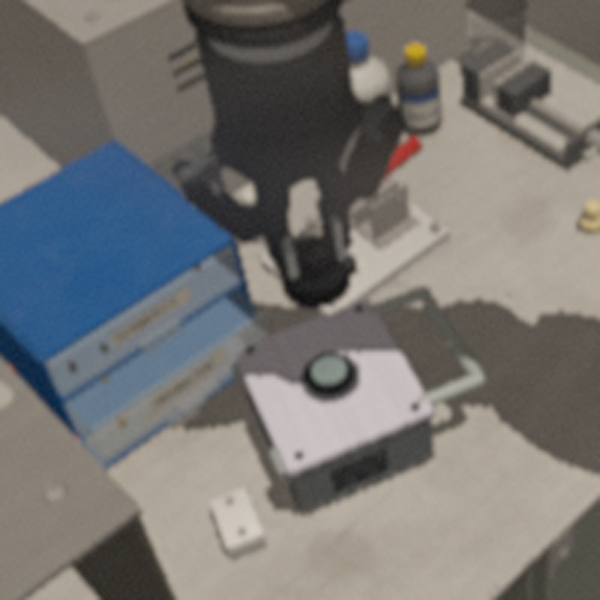

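View pics/w3.png

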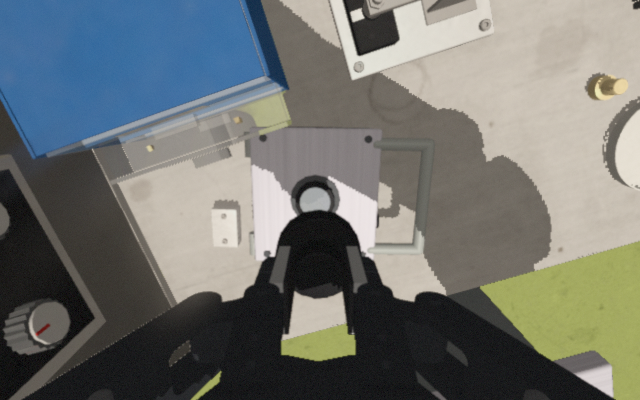

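```bash
python3 - <<'E'
from h import *
a=att(YB-np.pi/2)
bot.goto([.417,-.2073,.13],a)
bot.move_l([.417,-.2073,.035],v=.12)
print(bot.move_l([.417,-.2073,.015],v=.02,contact_N=3),monitor.read_tool_pos(),monitor.read_wrist_force())
hand.gripper_to(.042,30); print(monitor.read_gripper_width(),monitor.read_tool_pos(),monitor.read_clock())
bot.move_l([.417,-.2073,.16],v=.12); grab('wrist','w4'); print(monitor.read_clock())
E
```

```text
True [ 0.41702393 -0.20743896  0.02204091] [-1.48714544 -0.21477199  6.15181732]
0.04199459121009103 [ 0.41632414 -0.20722279  0.02162706] 10.0167
11.3667
```

View pics/w4.png

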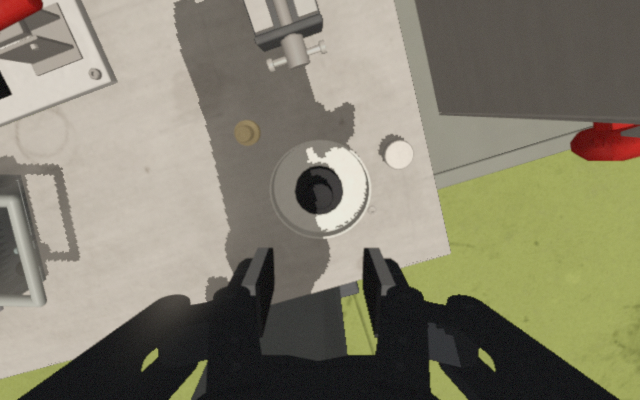

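Cap sits centred and upright in the dish (cap at about (319,190), dish ring centred at about (320,188)); nut and coupling are undisturbed. Next is the bar.

```bash
python3 - <<'E'
from h import *
a=att(YB-np.pi/2)
hand.gripper_to(.030,30)
b=np.array([.4505,.0338])
bot.goto([*b,.13],a)
print(bot.move_l([*b,.040],v=.07,contact_N=6),monitor.read_tool_pos(),monitor.read_wrist_force())
hand.gripper_to(0,35); print(monitor.read_gripper_width(),monitor.read_tool_pos(),monitor.read_wrist_force(),monitor.read_clock())
grab('wrist','w5')
E
```

```text
False [0.45084199 0.03380071 0.04037319] [ 0.67665364  0.29310573 -0.11982897]
0.008934927701670738 [0.45096721 0.03431485 0.04036804] [-0.1117666   1.50500377  2.05011054] 14.3583
```

View pics/w5.png

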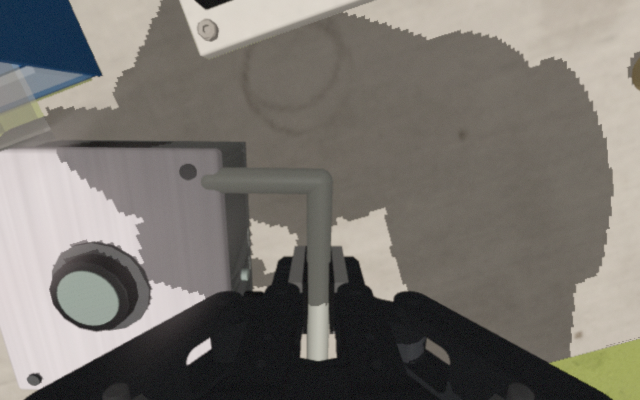

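```bash
cat > swing.py <<'E'
from h import *
yb=np.array([-np.sin(YB),np.cos(YB),0]); B0=np.array([.4509,.0342,.059])
H=B0+.14*yb; H[2]=.055; R0=np.hypot(.14,.004); A0=np.arctan2(.004,.14)
def tcp(th): 
    t=th+A0; return H-yb*R0*np.cos(t)+np.array([0,0,R0*np.sin(t)])-np.array([0,0,.019])
def ang(p):
    d=np.array(p)+[0,0,.019]-H; return np.degrees(np.arctan2(d[2],-d@yb)-A0), np.hypot(d[2],d@yb)
E
python3 - <<'E'
from swing import *
for th in range(5,61,5):
    bot.move_l(tcp(np.radians(th)),v=.05)
    f=monitor.read_wrist_force(); print(th,f.round(1),np.round(ang(monitor.read_tool_pos()),4),round(monitor.read_gripper_width(),4))
    if np.linalg.norm(f)>25: break
grab('wrist','w6');grab('scene','s6');grab('top','t6');crop('s6',150,100,350,300,3); print(monitor.read_clock())
E
```

```text
5 [ 1.8  2.1 -2.4] [5.095 0.14 ] 0.0086
10 [ 1.9  0.5 -2.9] [10.1011  0.1402] 0.0087
15 [ 0.8  0.3 -1.8] [15.0501  0.1403] 0.0085
20 [ 1.1 -3.2 -1.4] [19.9973  0.1406] 0.0088
25 [ 0.7 -4.4 -0.1] [24.9194  0.1409] 0.0085
30 [ 0.6 -6.7  1.7] [29.7988  0.1412] 0.0083
35 [ 0.4 -7.7  2.3] [34.6309  0.1416] 0.0083
40 [-0.2 -9.6  4.5] [39.417  0.142] 0.0087
45 [ -1.6 -12.3   8.6] [44.1915  0.1426] 0.0088
50 [ -3.  -14.5  13.8] [48.9459  0.143 ] 0.0088
55 [ -3.8 -13.2  17.2] [54.2601  0.1427] 0.0082
60 [ -5.1 -13.1  19.5] [59.4329  0.1426] 0.0086
19.2583
```

View pics/s6_c150_100.png

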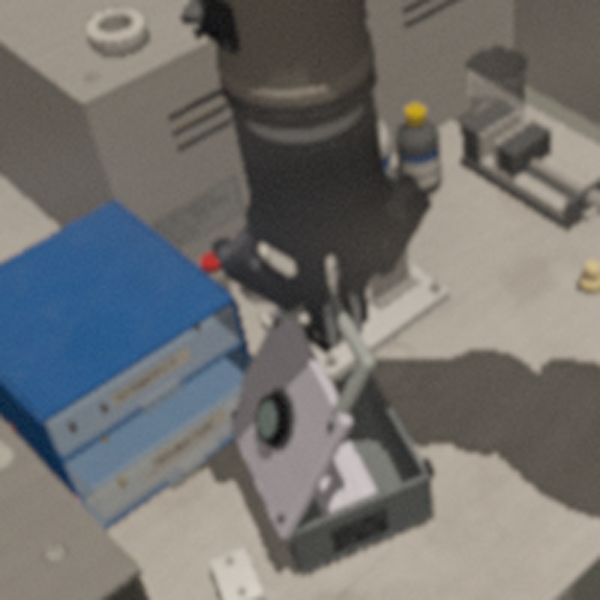

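View pics/w6.png

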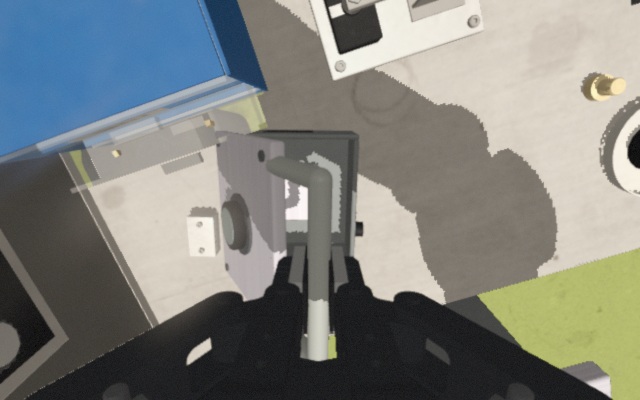

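View pics/t6.png

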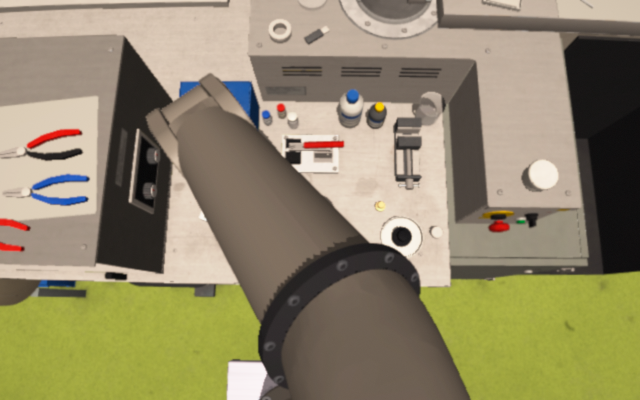

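```bash
python3 - <<'E'
from swing import *
th=np.radians(60)
rad=lambda t:(-yb*np.cos(t+A0)+np.array([0,0,np.sin(t+A0)]))
base=tcp(th)
for dr in (.0015,.003):
    bot.move_l(base+rad(th)*dr,v=.02); bot.wait(.2)
    p=monitor.read_tool_pos(); f=monitor.read_wrist_force()
    print(dr,f.round(1),'rad',(f@rad(th)).round(1),np.round(ang(p),4),(p-base).round(4),p.round(4))
grab('wrist','w7');grab('scene','s7'); print(monitor.read_clock())
crop('s7',210,170,310,300,6);crop('w7',180,100,380,260,4)
print(Ro.from_rotvec(monitor.read_tool_rot()).as_matrix()[:,2].round(4))
E
```

```text
0.0015 [ 0.2 -7.2  8. ] rad 10.3 [59.7848  0.1427] [ 0.0003 -0.0019  0.002 ] [0.4735 0.1023 0.1613]
0.003 [ 3.3 -3.  -1.2] rad -0.2 [60.3336  0.1429] [ 0.0006 -0.0008  0.0029] [0.4738 0.1033 0.1622]
20.2583
[ 0.002   0.0012 -1.    ]
```

View pics/s7_c210_170.png

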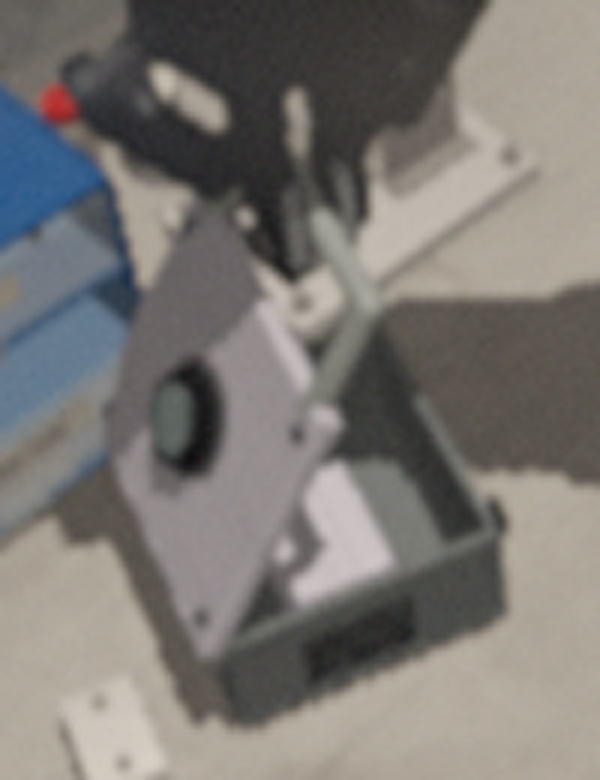

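View pics/w7_c180_100.png

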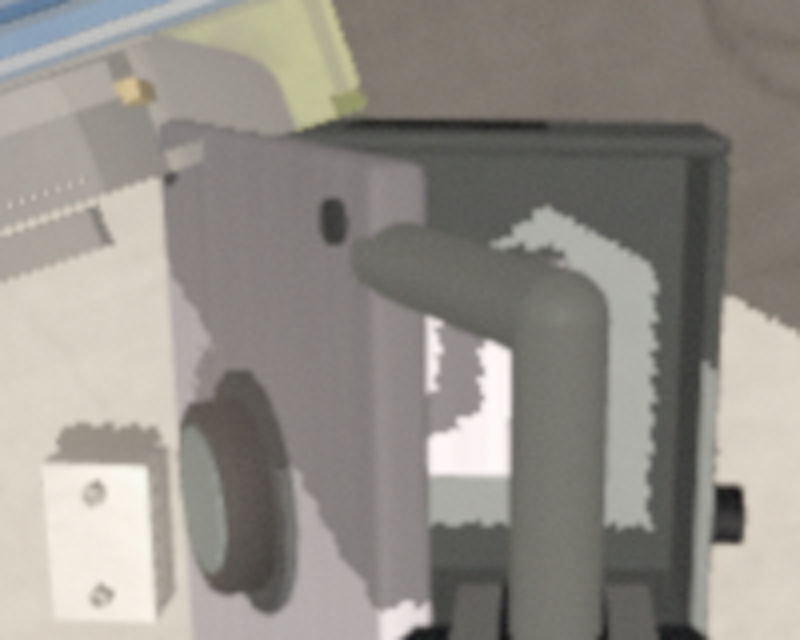

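```bash
cat > fit.py <<'E'
from h import *
from scipy.optimize import least_squares
sc={'++':(1,1),'+-':(1,-1),'-+':(-1,1),'--':(-1,-1)}
# file, crop x0,y0,s, {feature:(px)}
OBS=[('scene0',210,170,4,0,{'+-':(237,211),'++':(92,266),'-+':(158,408),'--':(314,342),'b+':(325,193),'b-':(397,303)}),
('w1',220,90,4,0,{'++':(68,108),'+-':(360,115),'--':(355,450),'-+':(83,443),'b+':(529,132),'b-':(518,438)}),
('s7',210,170,6,1,{'-+':(203,618),'--':(298,433),'b-':(370,305),'p':(178,418)}),
('w7',180,100,4,1,{'+-':(333,220),'b+':(562,295),'p':(204,490)})]
def pt(k,P,th):
    if k in sc: v=np.array([sc[k][0]*P[3],sc[k][1]*P[4],.063])
    elif k[0]=='b': v=np.array([.045*(1 if k[1]=='+' else -1),-.09,.059])
    else: v=np.array([0,0,.072])
    h=np.array([0,.05,.055]); v=h+Ro.from_euler('x',-th).as_matrix()@(v-h)
    return Ro.from_euler('z',P[2]).as_matrix()@v+[P[0],P[1],0]
def res(P,full=False):
    r=[];out={}
    for f,x0,y0,s,o,d in OBS:
        t=P[6:9] if f[0]=='s' else P[9:12]
        for k,(a,b) in d.items():
            m=np.array([(a+.5)/s-.5+x0,(b+.5)/s-.5+y0]); e=proj(f,pt(k,P,P[5]*o)+t)[0]-m
            out[f,k]=e.round(2).tolist(); r+=list(e/.5)
    r+=list(P[6:]/.002)
    return out if full else np.array(r)
def solve(th0=1.05):
    P0=np.array([.478,.119,YB,.045,.04,th0]+[0]*6)
    s=least_squares(res,P0,x_scale=[.01,.01,.05,.01,.01,.1]+[.002]*6,loss='soft_l1')
    return s,res(s.x,True)
E
python3 - <<'E'
from fit import *
s,o=solve(); print(s.x.round(4),'theta',np.degrees(s.x[5])); 
C=np.linalg.inv(s.jac.T@s.jac); print('sd deg',np.degrees(C[5,5]**.5))
for k,v in o.items(): print(k,v)
E
```

```text
[ 4.7870e-01  1.2020e-01 -3.2180e-01  4.8800e-02  4.1100e-02  1.0373e+00
  1.2000e-03  2.0000e-04  7.0000e-04 -1.2000e-03 -2.0000e-04 -8.0000e-04] theta 59.430248594825564
sd deg 0.16874720549906636
('scene0', '+-') [0.35, 0.17]
('scene0', '++') [0.2, 0.34]
('scene0', '-+') [0.14, -0.26]
('scene0', '--') [-0.17, 0.03]
('scene0', 'b+') [-0.26, -0.84]
('scene0', 'b-') [0.05, 0.54]
('w1', '++') [0.06, -0.08]
('w1', '+-') [-0.13, -0.28]
('w1', '--') [-0.11, -0.76]
('w1', '-+') [-0.02, -0.46]
('w1', 'b+') [0.3, -0.17]
('w1', 'b-') [-0.69, -0.8]
('s7', '-+') [0.07, 0.0]
('s7', '--') [0.4, -0.08]
('s7', 'b-') [-0.09, -0.08]
('s7', 'p') [-0.94, 0.11]
('w7', '+-') [1.9, -0.39]
('w7', 'b+') [-0.18, 4.15]
('w7', 'p') [-0.19, 1.17]
```

```bash
python3 - <<'E'
from swing import *
t=np.radians(60)+A0
rad=-yb*np.cos(t)+np.array([0,0,np.sin(t)]); tan=yb*np.sin(t)+np.array([0,0,np.cos(t)])
bot.move_l(tcp(np.radians(60))+rad*.003+tan*.0013,v=.02); bot.wait(.5)
p=monitor.read_tool_pos(); f=monitor.read_wrist_force(); print(f.round(1),np.round(ang(p),4),monitor.read_gripper_width(),abs(np.array(monitor.read_joint_vel())).max())
print('offset-corrected',ang(p-[0,0,.0032]))
grab('wrist','w8');grab('scene','s8'); grab('top','t8');print(monitor.read_clock())
crop('s8',210,170,310,300,6);crop('w8',180,100,380,260,4)
crop('t8',350,180,460,270,7)
E
```

```text
[ 4.4 -2.1 -1.7] [60.8271  0.143 ] 0.008412368673479748 0.0013765464794751328
offset-corrected (np.float64(60.22222273498313), np.float64(0.14014125020118473))
21.1583
```

View pics/s8_c210_170.png

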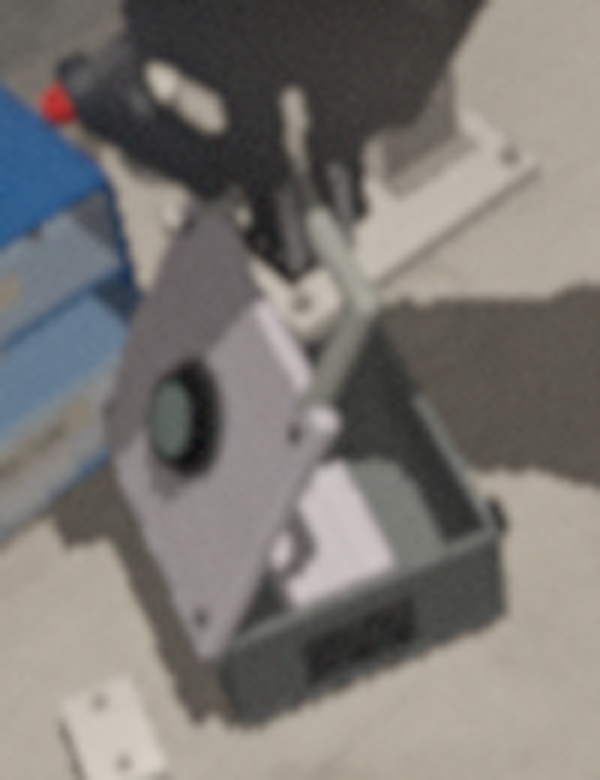

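View pics/w8_c180_100.png

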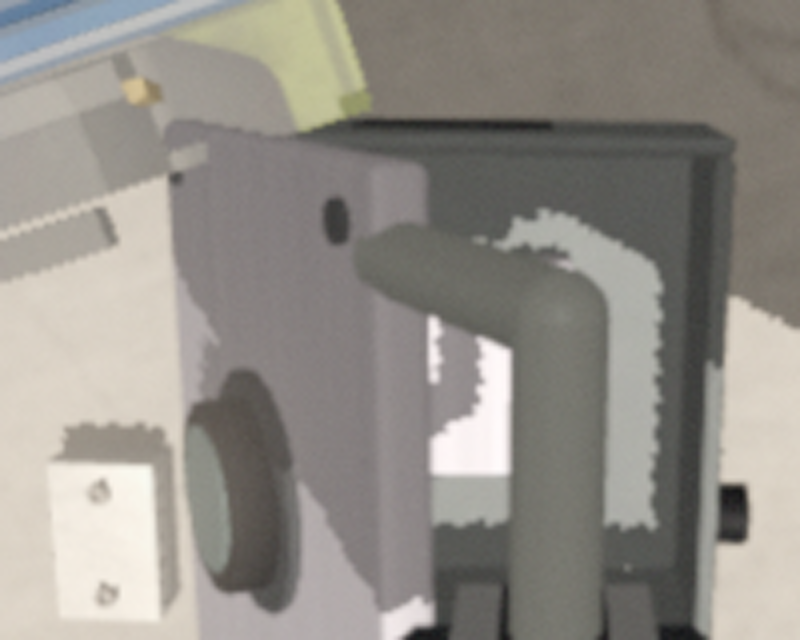

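View pics/t8_c350_180.png

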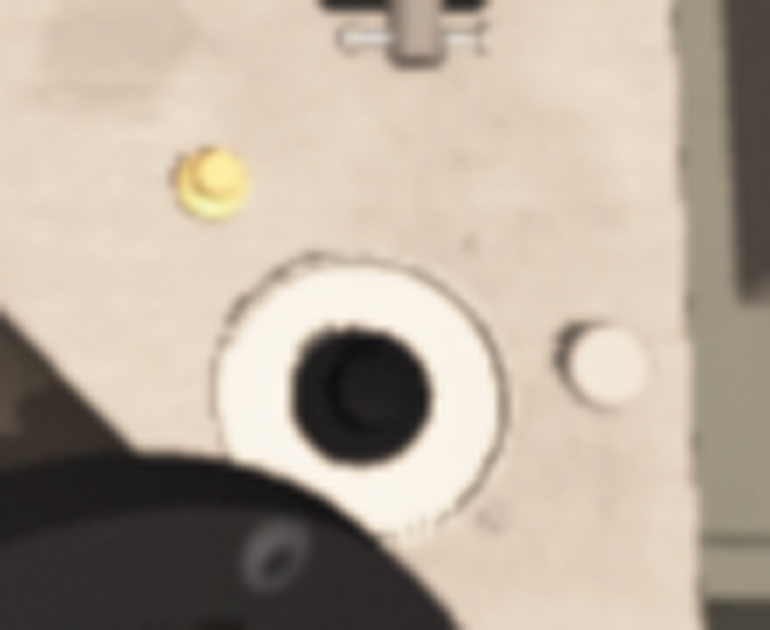

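```bash
python3 - <<'E'
import fit
from fit import *
fit.OBS[2]=('s8',210,170,6,1,{'-+':(203,618),'--':(295,433),'b-':(368,303),'p':(174,417)})
fit.OBS[3]=('w8',180,100,4,1,{'+-':(336,220),'b+':(562,295),'p':(208,490)})
s,o=solve(); print('theta both',np.degrees(s.x[5]))
w=fit.OBS.pop(3); s,o=solve(); print('scene only',np.degrees(s.x[5]))
p0=monitor.read_tool_pos(); bot.wait(1); print(monitor.read_tool_pos()-p0,monitor.read_wrist_force())
finish_job()
E
```

```text
theta both 59.91273005672778
scene only 59.714100524571634
[-6.92246185e-06 -2.07259665e-05 -2.20973133e-06] [ 4.84666645 -1.8867885  -1.21556617]
the job is handed in; nothing more can be done
```

The job is handed in. The cap is upright and centred in the white dish, and the gripper is holding the lid open at about 60° by its bar. It took about 22 s of the 58 s.

- **Lid angle:** The camera fit gives 59.9° using both cameras, or 59.7° from the scene camera alone. The arm's own position gives 60.2° after a 3 mm correction (below), or 60.8° without it. In the last second before hand-in, the tool moved less than 0.03 mm.
- **Forces:** Sideways and upward force built up to about 24 N during the swing, because my commanded arc was roughly 3 mm too tight. I corrected it by moving the tool 3 mm outward. The wrist force at the end was about 5 N.
- **Bystanders:** In the last top view the thumb nut and brass coupling are where they started. The block is visible in the last scene and wrist pictures and looks unmoved, but I did not measure its position.
- **Disagreement:** One bar-end point in a wrist picture missed the fitted model by about 4 pixels, roughly 2 mm along the bar. It has little effect on the angle.

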